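# Scrape both edges of a drip tray cover and refit it

## Task

Pick the drip tray cover with the black grip off the sloping stand and clean its two long edges on the yellow sprung scraper, the blue edge first: hold the cover level with the edge pushing the blade back part-way (never onto its stop), and draw it past the blade over the whole length towards the sink on the robot's right; then turn it round and do the orange edge the same way, again towards the sink. Then lower the cover gently over the two pins of the black drip tray, top up and either way round, until it rests flush on the rim, and let go. Leave the other things where they stand.

Things in the scene. Friction and masses are not known exactly. Their poses are not given: they have to be found in the camera images.
- cover: Steel cover, 100 (x) x 160 (y) x 6 mm, 0.3 kg; blue strip on its +x long edge, orange on -x (edge faces at x = +-50, strips 10 high). Square black grip post at the middle of its top: 28 x 28, z = 6 to 51. Two 12 mm through holes at x = 0, y = +-55. Origin: centre of underside; z out of the top. Starts on the stand, tilted 28 degrees about its x, +y (left) end low.
- drainer_stand: Fixed steel stand, 84 (x) x 150 (y) mm, with a slope of 28 degrees that falls along its +y, to an 8 mm lip at the low end; highest part 75 mm; the slope is 50 mm over the table above the origin. Origin on the table, z up.
- drip_tray: Fixed black drip tray, 90 (x) x 150 (y) mm, open top, rim 30 mm high. Two upright brass pins of 8 mm diameter at x = 0, y = +55 and -55 mm, with conical tips, ending 14 mm above the rim. Origin: centre of its underside, z up.
- tray_seat (a point): Centre of the tray at the height of its rim (30 mm over the table): the centre of the cover's underside comes here when seated. Axes as the tray's.
- scraper_stand: Fixed scraper stand: steel foot 110 x 100 mm, grey post and black housing up to 128 mm high; origin centre of its underside; its x axis is the direction in which the blade is pushed back.
- scraper_tip (a point): Foremost line of the yellow sprung scraper blade at mid-height (110 mm over the table); moves with the blade. The blade is an upright rounded bar, front radius 6 mm, 81 to 139 mm over the table. 80 mm in front (-x) of the stand's origin. Axes: x = direction in which it is pushed back, z up.
- scraper (a joint): How far the scraper blade is pushed back: 0 = sprung fully out, 0.014 m = on its stop. About 300 N/m. Meant to work at 0.003 to 0.010 m.
- salt_shaker: Bystander, not to be disturbed: glass shaker with steel top, 44 dia x 90 mm; origin at the centre of its underside.
- sugar_shaker: Bystander, not to be disturbed: glass shaker with steel top, 44 dia x 90 mm; origin at the centre of its underside.
- choc_shaker: Bystander, not to be disturbed: jar with yellow lid, 42 dia x 96 mm; origin at the centre of its underside.
- teaspoon: Bystander, not to be disturbed: steel teaspoon lying flat, 130x26x11 mm; origin at the centre of its underside.

How it is judged:
On the way, in this order (a step that is already met when the one before it is completed fails the run):
1. the blue edge presses the scraper blade back by more than 1.5 mm, near the end of the cover nearer the sink (the robot's right) (within 30 mm of the end), the cover within 15 degrees of level (contact force between cover and scraper above 0.2 N and value of joint scraper above 0.0015 m and x of scraper_tip in the frame of cover above 0.044 m and angle between the z axis of cover and the z axis of scraper_stand, either way round below 0.26 rad and y of scraper_tip in the frame of cover below -0.05 m), for 0.04 s.
2. the blue edge presses the scraper blade back by more than 1.5 mm, at the middle of that edge, the cover within 15 degrees of level (contact force between cover and scraper above 0.2 N and value of joint scraper above 0.0015 m and x of scraper_tip in the frame of cover above 0.044 m and angle between the z axis of cover and the z axis of scraper_stand, either way round below 0.26 rad and y of scraper_tip in the frame of cover between -0.012 and 0.012 m), for 0.04 s.
3. the blue edge presses the scraper blade back by more than 1.5 mm, near the other end, the cover having moved towards the sink (within 30 mm of the end), the cover within 15 degrees of level (contact force between cover and scraper above 0.2 N and value of joint scraper above 0.0015 m and x of scraper_tip in the frame of cover above 0.044 m and angle between the z axis of cover and the z axis of scraper_stand, either way round below 0.26 rad and y of scraper_tip in the frame of cover above 0.05 m), for 0.04 s.
4. the orange edge presses the scraper blade back by more than 1.5 mm, near the end of the cover nearer the sink (the robot's right) (within 30 mm of the end), the cover within 15 degrees of level (contact force between cover and scraper above 0.2 N and value of joint scraper above 0.0015 m and x of scraper_tip in the frame of cover below -0.044 m and angle between the z axis of cover and the z axis of scraper_stand, either way round below 0.26 rad and y of scraper_tip in the frame of cover above 0.05 m), for 0.04 s.
5. the orange edge presses the scraper blade back by more than 1.5 mm, at the middle of that edge, the cover within 15 degrees of level (contact force between cover and scraper above 0.2 N and value of joint scraper above 0.0015 m and x of scraper_tip in the frame of cover below -0.044 m and angle between the z axis of cover and the z axis of scraper_stand, either way round below 0.26 rad and y of scraper_tip in the frame of cover between -0.012 and 0.012 m), for 0.04 s.
6. the orange edge presses the scraper blade back by more than 1.5 mm, near the other end, the cover having moved towards the sink (within 30 mm of the end), the cover within 15 degrees of level (contact force between cover and scraper above 0.2 N and value of joint scraper above 0.0015 m and x of scraper_tip in the frame of cover below -0.044 m and angle between the z axis of cover and the z axis of scraper_stand, either way round below 0.26 rad and y of scraper_tip in the frame of cover below -0.05 m), for 0.04 s.
At the end, for the whole second after the job is handed in: The cover lies on the drip tray with both holes over the pins: centre within 4 mm of the tray's centre, underside within 2 mm of the rim height, turned less than 0.06 rad from the tray (either way round), level within 0.03 rad, at rest; the scraper blade is sprung out again (horizontal distance between cover and tray_seat below 0.004 m and z of cover in the frame of tray_seat between -0.003 and 0.002 m and angle between the y axis of cover and the y axis of drip_tray, either way round below 0.06 rad and angle between cover's own z axis and vertical below 0.03 rad and linear speed of cover below 0.02 m/s and value of joint scraper below 0.001 m); the robot touches nothing.
It fails at once if the scraper blade is pushed onto its stop (beyond 13 mm) (value of joint scraper above 0.013 m).
It fails at once if the cover is dropped or slammed onto the drip tray (more than 60 N) (contact force between cover and drip_tray above 60 N).
It fails at once if a bystander (shakers, jar or teaspoon) is moved by more than 25 mm (distance of any of salt_shaker, sugar_shaker, choc_shaker, teaspoon from where it was at the start of the episode above 0.025 m).
It also fails if it takes over 62 s, if anything falls off the work surface, if the arm or the gripper's body presses on something with over 40 N, if the wrist force passes 120 N, or if a joint passes its speed limit or range.

## Robot

A 7-joint arm with a two-finger parallel gripper is mounted at the origin on a cart in front of the work surface, level with it; the furniture and walls round the work are solid. World frame = base frame: x ahead of the robot, y to its left, z up, the work surface at z = 0. Lengths are in m, angles in rad, forces in N, time in s.
With the tool pointing down it reaches from about 0.4 to 0.85 m from the base axis. Payload 10.4 kg.
Tool frame: the origin (TCP) lies between the finger pads; the fingertips stand 19 mm ahead of it and the grasp point (between the pads) is the TCP (manip.tips_ahead is the distance from the TCP to the fingertips, in m); z points along the fingers, y is the line along which they close (so a half turn about z gives the same grasp; the last joint's range is limited). The gripper opens to 85 mm and grips with 20 to 120 N. Pads are 22 mm wide; open, the fingers measure 114 mm over their backs; the gripper's body (76 mm by 85 mm) begins 54 mm behind the grasp point. The pads swing forward as they close: fully open they stand 13 mm farther back than shut.
Start: joints at [1.222, 0.332, -0.065, 1.46, 0.022, 1.35, -0.088], TCP at [0.2, -0.592, 0.22] pointing down, gripper open.
Joint ranges: [-2.6, 2.6], [-0.5, 2.12], [-1.47, 1.34], [0.16, 2.42], [-1.27, 4.41], [0.06, 2.06], [-2.6, 2.6]. Speed limits (rad/s): [2.22, 2.22, 2.79, 2.79, 3.14, 3.14, 3.14].

## Interface

Orientations are given as a unit quaternion [x, y, z, w].
In Python, from workcell import manip, viewer gives the robot as it stands.
- The arm moves only by the tool arm_command, never from a script. Its argument "series" is text: rows parted by semicolons, each of 5 numbers parted by spaces: the closure, from 0 (fully open) to 1 (shut), then the shift along the tool's x, y, z normalised to -1 to 1, where 1 is 0.4 m, then the turn about the tool's z normalised to -1 to 1, where 1 is 180 degrees. In form: jaw tx ty tz spin; .... A call has exactly 10 rows; each row shifts and turns the commanded pose from where the row before left it, along the tool's axes as they then stand; what a row does not reach is not made up. A row lasts 1/8 s, in which the tool goes at most 62.5 mm and 10.7 degrees, less where a joint would pass 70% of its speed; a pose out of reach is approached as far as the arm can. A call with a number of a shift or a turn outside -1 to 1 is refused whole. A call with a gripper value outside its range is refused whole. The fingers move at their own pace and stop on an object; "newtons" is the grip in N (left out, the last holds). Time passes only in rows, so rows that do not move let the fingers close, or fill a call up. It gives the time, the measured TCP pose, the force, the opening and the grip force at its end, in the units of the state.
- manip.get_obs(): the state, without advancing time (a new reading comes with each control period).
- viewer.camera(name): name is "scene" or "side" or "wrist"; returns a dict with "pixels" (480x640x3 uint8, red, green, blue), "intrinsics" (3x3 intrinsics, pixels), "extrinsics" (4x4, takes a point from world to camera coordinates). Camera axes: x right, y up, looking along -z (the intrinsics and any distortion apply to the point x, -y, -z); pixel columns grow to the right and rows downward; lengths in m; the calibration is good to about 2 mm. A picture is of the moment at which its call begins. There is no depth.
- manip.hand_in(): hands the job in; it is judged then, once.
The state is a dict: "clock": time; "joint_pos": joint angles; "joint_velocities": joint speeds; "tau": joint torques, N m; "position": TCP position; "ee_rot": TCP orientation; "ft_force": force on the tool from outside, world axes, zero at the start; "torque": the same for the moment, N m; "grip_width": opening from 0.0 (shut) to 1.0 (fully open); "grasp_force": force on a finger pad.
Only numpy, scipy, OpenCV 4.12 (cv2) and the standard library are available. Lean on these libraries where they do the work, as an engineer would, in place of code of your own. Each camera call takes 0.05 s, during which the arm holds its last target. There are 200 camera calls.

## Working session

There is one attempt and no reset: what is moved stays moved. The work goes in short steps, Python scripts to look and compute and a tool call to move; the robot and the scene stay as the last step left them, time stands still between calls to the robot, and variables do not carry over. Pictures are saved under pics/ and viewed, at most 10 in all, crops included, and the job is handed in when it is done.

Besides the shell and the picture viewer there is one more tool, called after ">>>" as name(argument=value, ...) on one line, values as JSON. arm_command: Moves the arm, as the interface text tells. Scaled input: -1 to 1 covers 0.4 m each way for a shift and 180 degrees each way for a turn. Its arguments: {"type":"object","properties":{"series":{"type":"string"},"newtons":{"type":"number"}},"required":["series"]}

```bash
mkdir -p pics; ls; python3 - <<'E'
from workcell import manip, viewer
import cv2,numpy as np
o=manip.get_obs()
for k,v in o.items(): print(k,np.round(v,4))
for n in ["scene","side","wrist"]:
    c=viewer.camera(n); cv2.imwrite(f"pics/{n}0.png",c["pixels"][:,:,::-1]); print(n,np.round(c["intrinsics"],1).tolist(),np.round(c["extrinsics"],3).tolist())
E
```

```text
pics
clock 0.0
joint_pos [ 1.2224  0.3329 -0.0647  1.4609  0.0216  1.3499 -0.0885]
joint_velocities [ 0.0001 -0.0008 -0.0015  0.0017 -0.0009 -0.      0.0019]
tau [ 3.00000e-04 -6.25452e+01  4.92000e-02 -3.91602e+01  1.62000e-02
  1.00000e-02  0.00000e+00]
position [ 0.1999 -0.5917  0.2192]
ee_rot [ 9.868e-01  1.622e-01 -2.000e-04 -7.000e-04]
ft_force [-0.7317 -0.4927  0.2487]
torque [ 0.0329 -0.0373  0.018 ]
grasp_force 0.0
grip_width 1.0021
scene [[543.7, 0.0, 323.8], [0.0, 543.7, 244.0], [0.0, 0.0, 1.0]] [[-0.639, -0.769, -0.002, 0.352], [0.559, -0.466, 0.685, -0.392], [-0.528, 0.437, 0.728, -0.749], [0.0, 0.0, 0.0, 1.0]]
side [[489.1, 0.0, 326.9], [0.0, 489.1, 231.6], [0.0, 0.0, 1.0]] [[-0.893, -0.45, -0.012, 0.496], [0.28, -0.575, 0.769, -0.221], [-0.353, 0.683, 0.639, -0.839], [0.0, 0.0, 0.0, 1.0]]
wrist [[412.3, 0.0, 317.4], [0.0, 412.3, 239.2], [0.0, 0.0, 1.0]] [[0.32, -0.947, -0.002, -0.622], [0.897, 0.304, -0.32, 0.042], [0.304, 0.1, 0.947, -0.381], [0.0, 0.0, 0.0, 1.0]]
```

View pics/scene0.png

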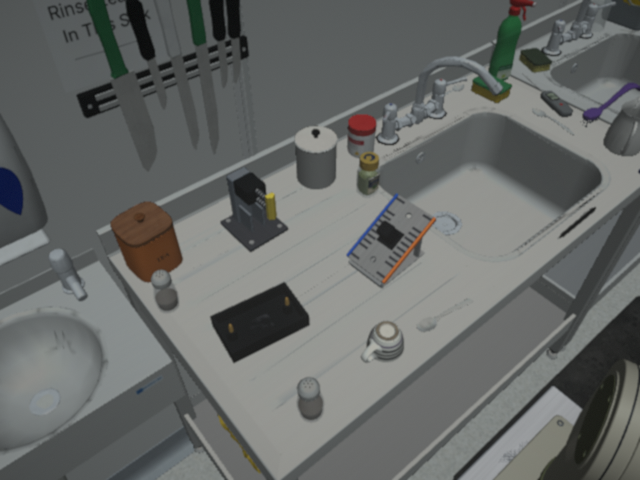

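View pics/side0.png

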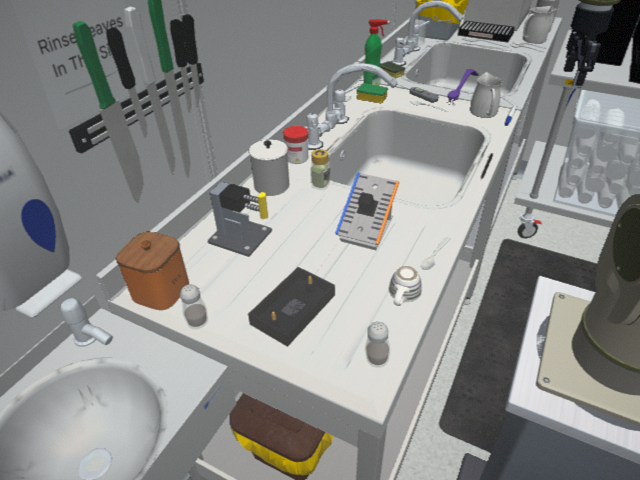

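The scene view shows the cover on its stand at about (392,238), with the blue edge on the far side. The scraper blade is at (270,206) and the tray pins are at (231,327) and (287,300). The shakers are at (310,397), (165,290) and (369,173), and the spoon is at (445,313). The side view shows the same layout, with the blade at (263,205) and the pins at (274,315) and (310,280).

```bash
cat > h.py <<'E'
import cv2,numpy as np
from workcell import manip, viewer
def snap(n,f=None):
    c=viewer.camera(n)
    if f: cv2.imwrite("pics/"+f,c["pixels"][:,:,::-1])
    return c
def ray(c,uv):
    E=c["extrinsics"];R,t=E[:3,:3],E[:3,3];K=c["intrinsics"]
    d=np.linalg.inv(K)@np.array([uv[0],uv[1],1.]);d=np.array([d[0],-d[1],-d[2]])
    d=R.T@d; return -R.T@t,d/np.linalg.norm(d)
def onz(c,uv,z):
    o,d=ray(c,uv);return o+d*(z-o[2])/d[2]
def tri(cs,uvs):
    A=0;b=0
    rs=[ray(c,u) for c,u in zip(cs,uvs)]
    for o,d in rs: P=np.eye(3)-np.outer(d,d);A=A+P;b=b+P@o
    p=np.linalg.solve(A,b)
    return p,max(np.linalg.norm((np.eye(3)-np.outer(d,d))@(p-o)) for o,d in rs)*1000
def proj(c,p):
    q=c["extrinsics"]@np.append(p,1);q=c["intrinsics"]@np.array([q[0],-q[1],-q[2]]);return q[:2]/q[2]
def blobs(c,lo,hi,roi=None,amin=8):
    h=cv2.cvtColor(c["pixels"],cv2.COLOR_RGB2HSV);m=cv2.inRange(h,np.array(lo),np.array(hi))
    if roi: k=np.zeros_like(m);x0,y0,x1,y1=roi;k[y0:y1,x0:x1]=255;m&=k
    n,l,s,ce=cv2.connectedComponentsWithStats(m)
    return [(s[i],ce[i],np.argwhere(l==i)[:,::-1]) for i in range(1,n) if s[i,4]>=amin]
def ends(p):
    m=p.mean(0);v=np.linalg.svd(p-m,full_matrices=False)[2][0];t=(p-m)@v
    return m+v*t.min(),m+v*t.max()
E
python3 - <<'E'
from h import *
for n,roi,proi in [("scene",(330,180,450,300),(200,270,320,360)),("side",(330,160,410,260),(240,260,340,350))]:
    c=snap(n)
    for nm,lo,hi,r in [("blue",(100,120,60),(125,255,255),roi),("orange",(5,150,120),(18,255,255),roi),("pin",(10,90,60),(30,255,255),proi),("blade",(22,150,80),(34,255,255),(240,180,300,230))]:
        for s,ce,p in blobs(c,lo,hi,r): print(n,nm,s.tolist(),np.round(ce,1),np.round(ends(p),1).tolist())
    cv2.imwrite(f"pics/{n}c.png",cv2.resize(c["pixels"][160:360,200:450,::-1],None,fx=3,fy=3,interpolation=2))
E
```

```text
scene blue [347, 194, 51, 62, 174] [372.4 224.1] [[397.0, 194.0], [347.5, 254.6]]
scene orange [383, 219, 52, 64, 206] [407.7 251.1] [[433.8, 218.8], [383.2, 281.4]]
scene pin [285, 297, 4, 9, 33] [286.5 300.9] [[286.3, 297.0], [286.6, 305.0]]
scene pin [228, 323, 5, 10, 36] [230.2 327.4] [[229.4, 322.9], [231.0, 332.0]]
scene blade [266, 194, 9, 24, 108] [270.6 203.3] [[269.6, 194.0], [272.0, 217.0]]
side blue [336, 173, 24, 61, 128] [347.4 202.2] [[358.1, 172.7], [336.1, 233.0]]
side orange [376, 181, 23, 63, 151] [387.1 212.5] [[397.5, 181.2], [376.9, 243.3]]
side pin [308, 276, 4, 8, 29] [309.6 279.6] [[309.4, 276.0], [309.7, 283.1]]
side pin [272, 312, 4, 8, 30] [273.4 315.7] [[273.1, 311.9], [273.7, 319.1]]
side blade [258, 192, 9, 26, 158] [262.4 204.7] [[261.2, 192.0], [263.6, 217.2]]
```

View pics/scenec.png

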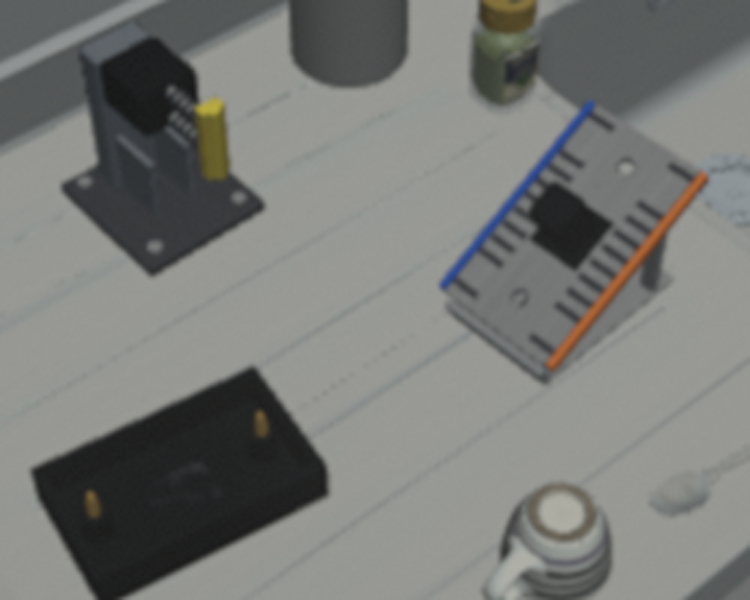

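View pics/sidec.png

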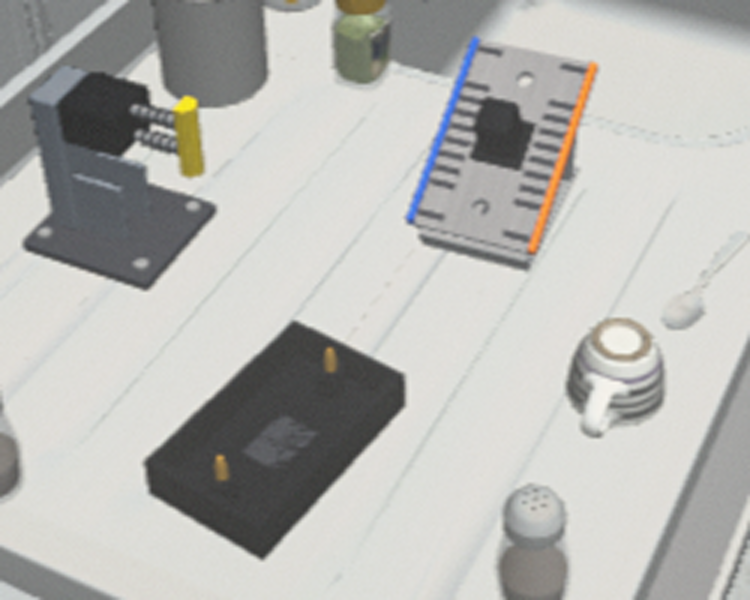

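The crops show the cover holes in the scene image at (409,216) and (373,259). The scraper foot corners are at (221,223), (251,251) and (288,229), and the blade is clear of its housing. The area between the scraper, tray and stand is free worktop.

```bash
python3 - <<'E'
from h import *
cs=[snap("scene"),snap("side")]
P={"blueR":((397,194),(358.1,172.7)),"blueL":((347.5,254.6),(336.1,233)),"orR":((433.8,218.8),(397.5,181.2)),"orL":((383.2,281.4),(376.9,243.3)),
"hR":((409,215.7),(375,186.3)),"hL":((373,259),(360,229)),
"pinR":((286.3,297),(309.4,276)),"pinL":((229.4,322.9),(273.1,311.9)),"bladeT":((269.6,194),(261.2,192)),"bladeB":((272,217.5),(263.6,217.7)),"bladeC":((270.6,204.5),(262.4,204.7)),
"footL":((221,222.7),(208.3,241)),"footB":((250.7,251),(249.3,255.7)),"footR":((287.7,228.7),(271.7,230)),
"saltNear":((310,397),(377,343)),"jar":((369,173),(320,169)),"mug":((385,340),(405,284)),"spoon":((430,324),(430,263)),"shL":((165,290),(193,305))}
for k,v in P.items():
    p,e=tri(cs,v);print(k,np.round(p,4),round(e,1))
print(onz(cs[0],(470,300),0.005), onz(cs[0],(420,326),0.005))
E
```

```text
blueR [ 0.5843 -0.2188  0.0906] 1.2
blueL [ 0.5744 -0.0812  0.0153] 1.5
orR [ 0.4875 -0.2199  0.0937] 0.5
orL [ 0.4792 -0.087   0.0165] 1.4
hR [ 0.5352 -0.2048  0.0754] 1.0
hL [ 0.5272 -0.105   0.026 ] 1.3
pinR [0.55   0.0872 0.0423] 1.5
pinL [0.5651 0.197  0.0448] 2.4
bladeT [0.6983 0.0082 0.1434] 0.1
bladeB [0.7038 0.0041 0.0743] 1.4
bladeC [0.7022 0.0053 0.1102] 1.7
footL [0.8216 0.0583 0.0059] 0.9
footB [0.7162 0.0548 0.002 ] 1.5
footR [ 0.7195 -0.0418  0.0011] 1.7
saltNear [0.373  0.1751 0.0393] 1.3
jar [ 0.7081 -0.262   0.0428] 2.1
mug [0.3834 0.0011 0.0158] 1.3
spoon [ 0.3601 -0.0896  0.0055] 1.6
shL [0.7068 0.245  0.0392] 0.6
[ 0.35106443 -0.18822992  0.005     ] [ 0.37040411 -0.07399044  0.005     ]
```

```bash
cat >> h.py <<'E'
def state():
    o=manip.get_obs();q=o["ee_rot"];from scipy.spatial.transform import Rotation as Ro
    y=Ro.from_quat(q).as_matrix()[:,1];return np.array(o["position"]),np.degrees(np.arctan2(y[1],y[0])),o
def plan(wps):
    """wps: (x,y,z,phi_deg,jaw,nrows); phi = heading of tool y; prints rows"""
    p,f,o=state();out=[]
    for x,y,z,ph,j,n in wps:
        t=np.array([x,y,z])
        for i in range(n):
            d=(t-p)/(n-i);s=-((ph-f+180)%360-180)/(n-i) if abs(ph-f)<=180 else -(ph-f)/(n-i)
            a=np.radians(f);ty=np.array([np.cos(a),np.sin(a),0]);tx=np.array([-np.sin(a),np.cos(a),0])
            r=np.round([d@tx/.4,d@ty/.4,-d[2]/.4,s/180],3)+0
            p=p+.4*(tx*r[0]+ty*r[1]-np.array([0,0,r[2]]));f-=r[3]*180
            out.append(f"{j} "+" ".join(f"{v:g}" for v in r))
    print("at",np.round(state()[0],4),round(state()[1],1),"q",np.round(o["joint_pos"],2))
    for i in range(0,len(out),10): print("; ".join(out[i:i+10]))
E
python3 -c "
from h import *
plan([(.531,-.138,.2,3.5,0,14),(.531,-.138,.12,3.5,0,6)])"
```

```text
at [ 0.2    -0.5921  0.2198] -71.3 q [ 1.22  0.33 -0.06  1.46  0.02  1.35 -0.09]
0 0.082 -0.058 0.004 -0.03; 0 0.087 -0.05 0.004 -0.03; 0 0.091 -0.042 0.003 -0.03; 0 0.095 -0.033 0.004 -0.03; 0 0.098 -0.024 0.003 -0.03; 0 0.099 -0.014 0.004 -0.03; 0 0.1 -0.005 0.003 -0.029; 0 0.1 0.004 0.004 -0.03; 0 0.099 0.014 0.003 -0.029; 0 0.098 0.023 0.004 -0.03
0 0.095 0.032 0.003 -0.029; 0 0.092 0.04 0.004 -0.03; 0 0.088 0.049 0.003 -0.029; 0 0.083 0.056 0.004 -0.03; 0 0 0 0.033 0; 0 0 0 0.033 0; 0 0 0 0.033 0; 0 0 0 0.034 0; 0 0 0 0.033 0; 0 0 0 0.034 0
```

>>> arm_command(series="0 0.082 -0.058 0.004 -0.03; 0 0.087 -0.05 0.004 -0.03; 0 0.091 -0.042 0.003 -0.03; 0 0.095 -0.033 0.004 -0.03; 0 0.098 -0.024 0.003 -0.03; 0 0.099 -0.014 0.004 -0.03; 0 0.1 -0.005 0.003 -0.029; 0 0.1 0.004 0.004 -0.03; 0 0.099 0.014 0.003 -0.029; 0 0.098 0.023 0.004 -0.03", newtons=30)

```text
clock: 1.6
position: [0.4374, -0.2661, 0.2057]
ee_rot: [0.806, 0.592, 0.0, 0.0]
ft_force: [-0.2, -1.1, 0.2]
grip_width: 1.0
grasp_force: 0.0
```

>>> arm_command(series="0 0.095 0.032 0.003 -0.029; 0 0.092 0.04 0.004 -0.03; 0 0.088 0.049 0.003 -0.029; 0 0.083 0.056 0.004 -0.03; 0 0 0 0.033 0; 0 0 0 0.033 0; 0 0 0 0.033 0; 0 0 0 0.034 0; 0 0 0 0.033 0; 0 0 0 0 0")

```text
clock: 2.85
position: [0.5303, -0.1381, 0.1324]
ee_rot: [0.685, 0.729, -0.0, -0.001]
ft_force: [-0.5, 0.0, 1.0]
grip_width: 0.997
grasp_force: 0.0
```

```bash
python3 - <<'E'
from h import *
c=snap("wrist","w1.png");p,f,o=state();print(p,f,np.round(o["joint_pos"],2))
for nm,lo,hi in [("blue",(100,120,60),(125,255,255)),("orange",(5,150,120),(18,255,255))]:
    for s,ce,q in blobs(c,lo,hi,amin=100): print(nm,s.tolist(),np.round(ends(q)))
E
```

```text
[ 0.53078476 -0.1380955   0.13326942] 3.536849378003937 [ 0.66  0.28 -0.57  1.75  0.17  1.16  0.11]
blue [383, 137, 20, 265, 2406] [[387. 137.]
 [397. 401.]]
orange [228, 139, 14, 265, 2300] [[238. 139.]
 [232. 403.]]
```

View pics/w1.png

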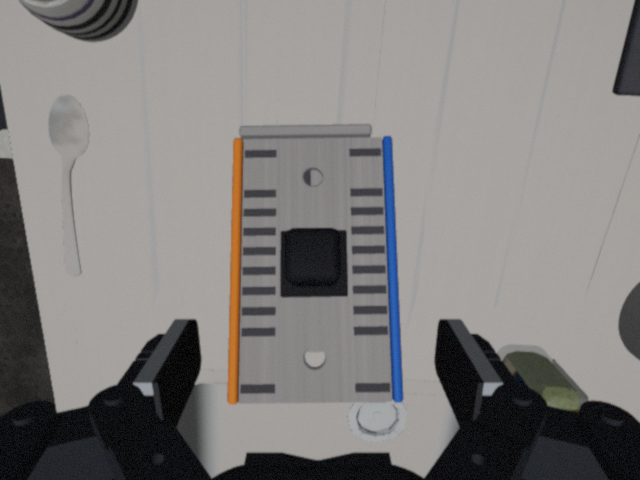

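The wrist view shows the cover square to the tool. Its post is at about (313,257), and the holes are at (313,177) and (315,358).

```bash
python3 - <<'E'
from h import *
c=snap("wrist");n=np.array([0,.469,.883])
print(onz(c,(313,177),.028),onz(c,(315,358),.080), onz(c,(314,255),.099))
u=np.array([.531,-.153,.048])
for k in (51,6): print(proj(c,u+n*k/1000))
plan([(.531,-.139,.078,3.5,0,5),(.531,-.139,.078,3.5,1,5),(.531,-.139,.15,3.5,1,4),(.637,-.09,.15,3.5,1,4),(.637,-.09,.085,3.5,1,2)])
E
```

```text
[ 0.52531505 -0.10003389  0.028     ] [ 0.5327665  -0.19686244  0.08      ] [ 0.5281138  -0.12543745  0.099     ]
[319.41411581 257.89295329]
[317.01102219 266.57339806]
at [ 0.5311 -0.1381  0.1338] 3.5 q [ 0.66  0.28 -0.57  1.75  0.17  1.16  0.11]
0 0 0 0.028 0; 0 -0.001 0 0.028 0; 0 0 0 0.028 0; 0 -0.001 0 0.028 0; 0 0 0 0.028 0; 1 0 0 0 0; 1 0 0 0 0; 1 0 0 0 0; 1 0 0 0 0; 1 0 0 0 0
1 0 0 -0.045 0; 1 0 0 -0.045 0; 1 0 0 -0.045 0; 1 0 0 -0.045 0; 1 0.026 0.068 0 0; 1 0.027 0.068 0 0; 1 0.026 0.068 0 0; 1 0.027 0.068 0 0; 1 0 0 0.081 0; 1 0 0 0.081 0
```

>>> arm_command(series="0 0.004 -0.005 0.028 0; 0 0.003 0 0.028 0; 0 0 0 0.028 0; 0 0 0 0.028 0; 0 0 0 0.027 0; 1 0 0 0 0; 1 0 0 0 0; 1 0 0 0 0; 1 0 0 0 0; 1 0 0 0 0", newtons=40)

```text
clock: 4.2
position: [0.5291, -0.1354, 0.0785]
ee_rot: [0.685, 0.729, 0.0, 0.0]
ft_force: [-0.8, -0.3, 3.2]
grip_width: 0.31
grasp_force: 40.9
```

>>> arm_command(series="1 0 0 -0.045 0; 1 0 0 -0.045 0; 1 0 0 -0.045 0; 1 0 0 -0.045 0; 1 0.026 0.068 0 0; 1 0.027 0.068 0 0; 1 0.026 0.068 0 0; 1 0.027 0.068 0 0; 1 0 0 0.05 0; 1 0 0 0.04 0")

```text
clock: 5.45
position: [0.634, -0.0868, 0.1128]
ee_rot: [0.685, 0.729, -0.001, -0.0]
ft_force: [-0.5, -1.1, -2.6]
grip_width: 0.307
grasp_force: 40.4
```

```bash
python3 - <<'E'
from h import *
c=snap("side","s2.png");cv2.imwrite("pics/s2c.png",cv2.resize(c["pixels"][100:340,160:480,::-1],None,fx=2,fy=2,interpolation=2))
print(state())
E
```

```text
(array([ 0.6325954 , -0.08710126,  0.11031837]), np.float64(3.5091839381958634), {'clock': 5.5, 'joint_pos': array([ 0.48540244,  0.50433834, -0.56205491,  1.52420395,  0.28008318,
        1.19882313, -0.06264928]), 'joint_velocities': array([ 0.00810997, -0.00773623,  0.00186802, -0.00086272, -0.01221958,
        0.04551068,  0.0072976 ]), 'tau': array([-1.23807259e+00, -7.71491218e+01, -1.18460289e+01, -4.40114558e+01,
       -2.71137647e-02,  9.84689221e-02,  8.30041780e-02]), 'position': array([ 0.6325954 , -0.08710126,  0.11031837]), 'ee_rot': array([ 0.68512299,  0.72842385, -0.00159301, -0.00162582]), 'ft_force': array([-1.06550465, -0.65309371, -5.85213754]), 'torque': array([0.13240463, 0.14060568, 0.00834868]), 'grasp_force': 40.402482748031616, 'grip_width': 0.3133106712940854})
```

View pics/s2c.png

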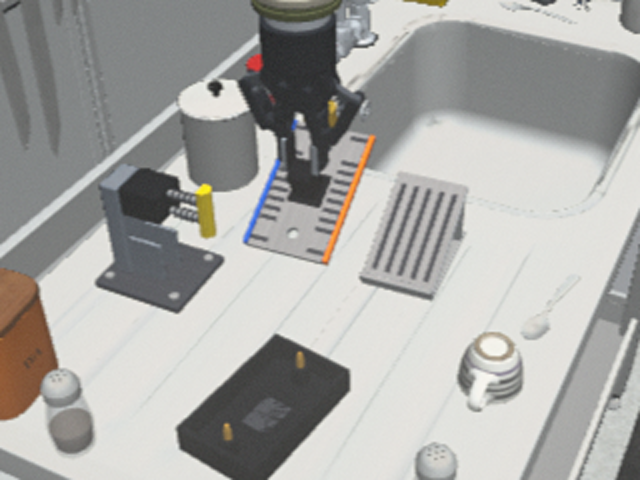

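The cover is held and still tilted, over a clear patch at about (320,200) in this crop. I'll press it level on the worktop.

>>> arm_command(series="1 0 0 0.03 0; 1 0 0 0.03 0; 1 0 0 0.03 0; 1 0 0 0.02 0; 1 0 0 0.02 0; 1 0 0 0.01 0; 1 0 0 0.01 0; 1 0 0 0.01 0; 1 0 0 0 0; 1 0 0 0 0", newtons=20)

```text
clock: 6.75
position: [0.6371, -0.0912, 0.053]
ee_rot: [0.686, 0.727, -0.0, 0.004]
ft_force: [-1.7, -12.0, 14.4]
grip_width: 0.313
grasp_force: 47.7
```

>>> arm_command(series="1 0 0 0.005 0; 1 0 0 0.005 0; 1 0 0 0.005 0; 1 0 0 0.005 0; 1 0 0 0.005 0; 1 0 0 0 0; 1 0 0 0 0; 1 0 0 0 0; 1 0 0 0 0; 1 0 0 0 0")

```text
clock: 8.0
position: [0.6372, -0.0897, 0.0425]
ee_rot: [0.686, 0.728, 0.0, 0.003]
ft_force: [0.4, -8.5, 10.4]
grip_width: 0.31
grasp_force: 49.3
```

```bash
python3 - <<'E'
from h import *
cs=[snap("scene"),snap("side")];p,f,o=state();print(p,f,o["ft_force"],o["torque"])
for nm,lo,hi in [("blue",(100,120,60),(125,255,255)),("orange",(5,150,120),(18,255,255))]:
    E=[]
    for c in cs:
        b=[q for s,ce,q in blobs(c,lo,hi,(230,140,440,300),5)]
        for q in b: print(nm,len(q),np.round(ends(q),1).tolist())
E
```

```text
[ 0.63720001 -0.08963213  0.042474  ] 3.3870526060326944 [ 0.86806289 -9.3972446   9.27843268] [-1.4259931  -0.22195245 -0.05100082]
blue 8 [[331.9, 207.7], [328.9, 208.8]]
blue 90 [[319.5, 217.4], [288.0, 243.0]]
blue 81 [[300.4, 205.2], [278.8, 239.9]]
orange 188 [[374.4, 221.5], [319.7, 268.6]]
orange 133 [[344.5, 201.7], [317.7, 250.8]]
```

>>> arm_command(series="1 0 0 0.005 0; 1 0 0 0.005 0; 1 0 0 0.005 0; 1 0 0 0.005 0; 1 0 0 0.003 0; 1 0 0 0 0; 1 0 0 0 0; 1 0 0 0 0; 1 0 0 0 0; 1 0 0 0 0")

```text
clock: 9.35
position: [0.6366, -0.0886, 0.0325]
ee_rot: [0.686, 0.728, 0.0, 0.002]
ft_force: [1.5, -5.6, 6.7]
grip_width: 0.311
grasp_force: 49.4
```

```bash
python3 - <<'E'
from h import *
cs=[snap("scene"),snap("side")];p,f,o=state();print(p,f,o["ft_force"],o["torque"])
E_=[]
for c in cs:
    E_.append([ends(q) for s,ce,q in blobs(c,(5,150,120),(18,255,255),(230,140,440,300),50)][0])
print(E_)
for i in (0,1): print(tri(cs,(E_[0][i],E_[1][i])))
print([tri(cs,(a,b)) for a,b in zip(((374.4,221.5),(319.7,268.6)),((344.5,201.7),(317.7,250.8)))])
E
```

```text
[ 0.63665202 -0.08858635  0.03255664] 3.430651224708822 [ 1.94476837 -5.75346105  6.8524594 ] [-0.83045586 -0.23092439 -0.01709528]
[(array([372.21604289, 229.28789765]), array([316.86696139, 270.82271344])), (array([344.0739517 , 209.04632437]), array([316.22029763, 253.51158364]))]
(array([ 0.59487186, -0.1671248 ,  0.01603806]), np.float64(0.8069124688327687))
(array([ 0.59021307, -0.01549651,  0.00097494]), np.float64(1.4004044077613529))
[(array([ 0.59740062, -0.17431608,  0.03202117]), np.float64(0.9054304445975684)), (array([ 0.5900272 , -0.02246615,  0.00300828]), np.float64(1.1452956357838306))]
```

>>> arm_command(series="0 0 0 0 0; 0 0 0 0 0; 0 0 0 0 0; 0 0 0 -0.06 0; 0 0 0 -0.06 0; 0 0 0 -0.06 0.055; 0 0 0 0 0.055; 0 0 0 0 0.056; 0 0 0 0 0.056; 0 0 0 0 0.056")

```text
clock: 10.7
position: [0.6347, -0.086, 0.1027]
ee_rot: [0.93, 0.368, -0.0, -0.0]
ft_force: [-0.9, -0.6, 0.2]
grip_width: 1.002
grasp_force: 0.0
```

>>> arm_command(series="0 0 0 0 0.056; 0 0 0 0 0.056; 0 0 0 0 0.055; 0 0 0 0 0.055; 0 0 0 0 0; 0 0 0 0 0; 0 0 0 0 0; 0 0 0 0 0; 0 0 0 0 0; 0 0 0 0 0")

```text
clock: 11.95
position: [0.6348, -0.0863, 0.1028]
ee_rot: [1.0, 0.031, 0.0, 0.0]
ft_force: [-0.3, -1.0, -0.6]
grip_width: 0.998
grasp_force: 0.0
```

```bash
python3 - <<'E'
from h import *
c=snap("wrist","w3.png");p,f,o=state();print(p,f,np.round(o["joint_pos"],2))
for nm,lo,hi in [("blue",(100,120,60),(125,255,255)),("orange",(5,150,120),(18,255,255)),("yel",(22,150,80),(34,255,255))]:
    for s,ce,q in blobs(c,lo,hi,amin=60):
        e=ends(q);print(nm,s.tolist(),np.round(e),[np.round(onz(c,k,.006),4) for k in e])
E
```

```text
[ 0.63477607 -0.08636212  0.10281255] -86.44728448386381 [ 0.28  0.47 -0.28  1.54  0.14  1.15 -1.54]
blue [186, 155, 266, 10, 2582] [[186. 159.]
 [451. 160.]] [array([ 0.6781, -0.0027,  0.006 ]), array([ 0.6877, -0.1616,  0.006 ])]
orange [200, 297, 237, 8, 1705] [[200. 301.]
 [436. 301.]] [array([ 0.5838, -0.0084,  0.006 ]), array([ 0.5934, -0.1672,  0.006 ])]
yel [0, 124, 117, 57, 2658] [[116. 136.]
 [ -4. 159.]] [array([0.6893, 0.0382, 0.006 ]), array([0.6711, 0.1112, 0.006 ])]
```

View pics/w3.png

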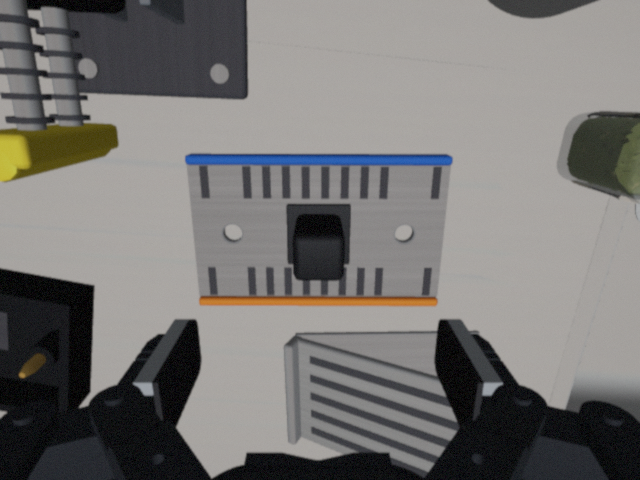

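The wrist view shows the cover lying flat and aligned with the tool. Its post is at (318,245), the foot corner is at (246,97), and the lower end of the blade is near (116,140).

```bash
python3 - <<'E'
from h import *
c=snap("wrist")
print("foot",onz(c,(246,98),.008),onz(c,(90,93),.008))
h=cv2.cvtColor(c["pixels"],cv2.COLOR_RGB2HSV);m=cv2.inRange(h,(20,120,60),(36,255,255))
for u in (20,60,80,90,100,105,110,114,117):
    r=np.flatnonzero(m[:,u]); print(u,r.min(),r.max(),np.round(onz(c,(u,r.max()),.081),4),np.round(onz(c,(u,r.max()),.110),4))
plan([(.636,-.0853,.031,-86.45,0,4),(.636,-.0853,.031,-86.45,1,4),(.636,-.0853,.07,-86.45,1,2)])
E
```

```text
foot [ 0.71514706 -0.03875417  0.008     ] [0.7123245  0.04957951 0.008     ]
20 131 377 [0.5749 0.0623 0.081 ] [0.5984 0.0388 0.11  ]
60 127 166 [0.6835 0.0275 0.081 ] [0.689  0.0098 0.11  ]
80 126 161 [0.6861 0.0188 0.081 ] [0.6912 0.0025 0.11  ]
90 124 158 [0.6877 0.0145 0.081 ] [ 0.6925 -0.0011  0.11  ]
100 125 155 [0.6892 0.0102 0.081 ] [ 0.6937 -0.0047  0.11  ]
105 125 154 [0.6897 0.008  0.081 ] [ 0.6942 -0.0065  0.11  ]
110 125 148 [0.6923 0.0057 0.081 ] [ 0.6964 -0.0085  0.11  ]
114 127 146 [0.6933 0.0039 0.081 ] [ 0.6972 -0.0099  0.11  ]Traceback (most recent call last):
  File "<stdin>", line 6, in <module>
    return umr_minimum(a, axis, None, out, keepdims, initial, where)
ValueError: zero-size array to reduction operation minimum which has no identity
```

>>> arm_command(series="0 -0.002 0.003 0.045 0; 0 0 0 0.045 0; 0 0 0 0.045 0; 0 0 0 0.044 0; 0 0 0 0 0; 1 0 0 0 0; 1 0 0 0 0; 1 0 0 0 0; 1 0 0 0 0; 1 0 0 0 0", newtons=80)

```text
clock: 13.3
position: [0.6346, -0.0876, 0.0323]
ee_rot: [1.0, 0.031, 0.001, 0.0]
ft_force: [-1.0, 0.3, 5.6]
grip_width: 0.295
grasp_force: 79.5
```

```bash
cat >> h.py <<'E'
TIP=np.array([.690,.006]);YAW=1.8
def at(s,d,sgn=1,yaw=None):
    a=np.radians(YAW if yaw is None else yaw);X=np.array([np.cos(a),np.sin(a)]);Y=np.array([-X[1],X[0]])
    return TIP+(d-.05)*X-s*Y   # s: position along stroke, -.08 right end .. +.08 left end
E
python3 - <<'E'
from h import *
p,f,o=state();print(p,f,o["grasp_force"],o["grip_width"])
a=at(-.062,-.025)
plan([(p[0],p[1],.138,-88.2,1,4),(*a,.138,-88.2,1,6)])
E
```

```text
[ 0.63458212 -0.08762433  0.03228469] -86.46073924750262 79.51774835586548 0.29497913270333725
at [ 0.6346 -0.0876  0.0323] -86.5 q [ 0.27  0.54 -0.27  1.6   0.16  1.03 -1.55]
1 0 0 -0.066 0.002; 1 0 0 -0.066 0.003; 1 0 0 -0.066 0.002; 1 0 0 -0.066 0.003; 1 -0.007 -0.064 0 0; 1 -0.007 -0.064 0 0; 1 -0.007 -0.064 0 0; 1 -0.007 -0.064 0 0; 1 -0.007 -0.064 0 0; 1 -0.007 -0.065 0 0
```

>>> arm_command(series="1 -0.01 0 -0.066 0.002; 1 -0.01 0 -0.066 0.003; 1 -0.01 0 -0.066 0.002; 1 -0.01 0 -0.066 0.003; 1 0 -0.064 0 0; 1 0 -0.064 0 0; 1 0 -0.064 0 0; 1 0 -0.064 0 0; 1 0 -0.064 0 0; 1 0 -0.065 0 0")

```text
clock: 14.55
position: [0.6129, 0.0662, 0.1364]
ee_rot: [1.0, 0.015, -0.0, 0.0]
ft_force: [0.1, 0.6, -3.2]
grip_width: 0.296
grasp_force: 79.6
```

```bash
python3 - <<'E'
from h import *
cs=[snap("scene","sc4.png"),snap("side","si4.png")];p,f,o=state();print(p,f,o["ft_force"],np.round(o["joint_pos"],2))
for nm,lo,hi in [("blue",(100,120,60),(125,255,255)),("orange",(5,150,120),(18,255,255)),("yel",(22,150,80),(34,255,255))]:
    for c in cs:
        for s,ce,q in blobs(c,lo,hi,(180,120,440,330),40): print(nm,len(q),np.round(ends(q),1).tolist())
a=cs[1]["pixels"][100:330,160:400,::-1];b=cs[0]["pixels"][100:330,160:400,::-1]
cv2.imwrite("pics/c4.png",cv2.resize(np.hstack([b,a]),None,fx=1.66,fy=1.66,interpolation=2))
a=at(-.062,-.025);b=at(-.062,.0055);b2=at(.066,.0055)
print(a,b,b2)
E
```

```text
[0.61254452 0.06976663 0.13653925] -87.9714194979362 [ 0.32675243 -0.29031188 -3.57230724] [ 0.09  0.39 -0.35  1.57  0.14  1.2  -1.82]
blue 121 [[255.5, 229.2], [219.9, 250.8]]
blue 142 [[270.3, 216.2], [237.4, 252.5]]
orange 260 [[322.2, 237.3], [251.2, 282.3]]
orange 207 [[321.2, 217.1], [282.7, 267.8]]
yel 51 [[312.0, 154.2], [326.0, 154.6]]
yel 46 [[260.7, 208.7], [265.0, 217.5]]
[0.61308954 0.0656136 ] [0.64357449 0.06657163] [ 0.64759507 -0.06136521]
```

View pics/c4.png

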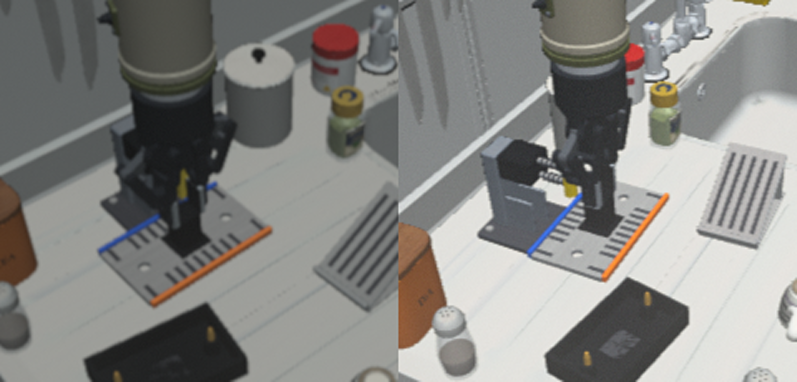

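The cover is level in front of the blade, which shows at (261,209) to (265,218) in the side image. The cover edges are parallel to the scraper.

```bash
python3 - <<'E'
from h import *
cs=[snap("scene"),snap("side")];p,f,o=state();print(p,f)
for u in (((322.2,237.3),(321.2,217.1)),((251.2,282.3),(282.7,267.8)),((219.9,250.8),(237.4,252.5))): print(tri(cs,u))
plan([(*at(-.062,-.006),.138,-88.2,1,3),(*at(-.062,.006),.138,-88.2,1,7)])
E
```

```text
[0.61307454 0.06566668 0.13647818] -88.19650692934026
(array([ 0.57825679, -0.01981897,  0.10212993]), np.float64(1.5872303452656376))
(array([0.57555624, 0.13834878, 0.09865067]), np.float64(2.2090963396755847))
(array([0.67392773, 0.13895313, 0.09662316]), np.float64(1.55484376209566))
at [0.6131 0.0657 0.1365] -88.2 q [ 0.09  0.39 -0.35  1.57  0.14  1.2  -1.82]
1 0.016 0 -0.001 0; 1 0.016 0 -0.001 0; 1 0.016 0 -0.002 0; 1 0.004 0 0 0; 1 0.004 0 0 0; 1 0.004 0 0 0; 1 0.004 0 0 0; 1 0.005 0 0 0; 1 0.004 0 0 0; 1 0.005 0 0 0
```

```bash
python3 - <<'E'
from h import *
cs=[snap("scene"),snap("side")];p,f,o=state();print(p,f)
E=[[ends(q) for s,ce,q in blobs(c,(5,150,120),(18,255,255),(180,120,440,330),40)][0] for c in cs]
B=[[ends(q) for s,ce,q in blobs(c,(100,120,60),(125,255,255),(180,120,440,330),40)][0] for c in cs]
print(np.round(E,1).tolist(),np.round(B,1).tolist())
for i in (0,1): print("or",tri(cs,(E[0][i],E[1][i])))
print("bl",tri(cs,(B[0][1],B[1][1])))
for i in (0,1):print([np.round(onz(c,x[i],.107),4) for c,x in zip(cs,E)],[np.round(onz(c,x[1],.107),4) for c,x in zip(cs,B)])
E
```

```text
[0.61333268 0.06429377 0.13654689] -88.32051829090588
[[[322.1, 237.2], [251.9, 281.8]], [[322.8, 214.8], [284.1, 265.3]]] [[[256.0, 229.0], [219.8, 250.7]], [[271.5, 214.5], [238.6, 250.7]]]
or (array([ 0.57029671, -0.01277337,  0.11464519]), np.float64(0.6703055476292998))
or (array([0.57058957, 0.13968989, 0.10705274]), np.float64(1.278690015240559))
bl (array([0.66724504, 0.14208299, 0.10555413]), np.float64(0.8661428862214113))
[array([ 0.5768, -0.0179,  0.107 ]), array([ 0.5742, -0.0209,  0.107 ])] [array([0.6671, 0.1423, 0.107 ]), array([0.6651, 0.144 , 0.107 ])]
[array([0.5722, 0.1391, 0.107 ]), array([0.5692, 0.1406, 0.107 ])] [array([0.6671, 0.1423, 0.107 ]), array([0.6651, 0.144 , 0.107 ])]
```

>>> arm_command(series="1 0.016 0 -0.001 0; 1 0.016 0 -0.001 0; 1 0.016 0 -0.002 0; 1 0.005 0 0 0; 1 0.005 0 0 0; 1 0 0 0 0; 1 0 0 0 0; 1 0 0 0 0; 1 0 0 0 0; 1 0 0 0 0")

```text
clock: 16.1
position: [0.6366, 0.0663, 0.1384]
ee_rot: [1.0, 0.015, 0.0, 0.0]
ft_force: [-0.2, -0.5, -3.4]
grip_width: 0.297
grasp_force: 79.6
```

```bash
python3 - <<'E'
from h import *
c=snap("wrist","w5.png");p,f,o=state();print(p,f,o["ft_force"])
h=cv2.cvtColor(c["pixels"],cv2.COLOR_RGB2HSV)
for nm,lo,hi in [("blue",(100,120,60),(125,255,255)),("yel",(22,150,80),(34,255,255))]:
    for s,ce,q in blobs(c,lo,hi,amin=60): print(nm,s.tolist(),np.round(ends(q),1).tolist(),[np.round(onz(c,k,.112),4) for k in ends(q)])
E
```

```text
[0.63655148 0.06623855 0.13840456] -88.25423033186327 [-0.42834331 -0.02862715 -2.84709328]
blue [135, 173, 366, 15, 4756] [[135.0, 179.6], [500.0, 181.5]] [array([0.683 , 0.1495, 0.112 ]), array([ 0.6871, -0.0106,  0.112 ])]
yel [420, 137, 81, 47, 2055] [[419.0, 147.3], [498.3, 166.6]] [array([0.7007, 0.0266, 0.112 ]), array([ 0.6936, -0.0087,  0.112 ])]
```

View pics/w5.png

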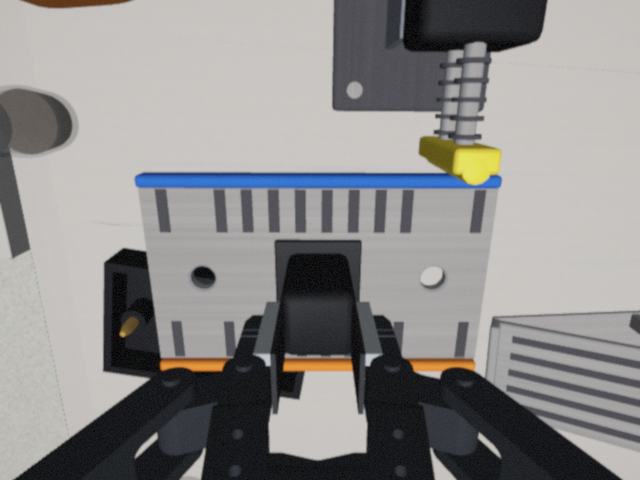

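```bash
python3 - <<'E'
from h import *
c=snap("wrist");p,f,o=state();print(p,f,o["ft_force"])
print("blade top front",onz(c,(478,183),.139),"edge",onz(c,(470,173.5),.112),onz(c,(320,173.5),.112),"R end",onz(c,(499,181),.112),"L end",onz(c,(136,180),.112))
E
```

```text
[0.63656051 0.06625253 0.13841312] -88.2527198839809 [-1.2365894  -0.15253455 -3.14994668]
blade top front [0.69105091 0.00972534 0.139     ] edge [0.69022011 0.00312383 0.112     ] [0.68820059 0.06849755 0.112     ] R end [ 0.68733146 -0.01007578  0.112     ] L end [0.68285483 0.14906293 0.112     ]
```

>>> arm_command(series="1 0.004 0 0 0; 1 0.004 0 0 0; 1 0.004 0 0 0; 1 0.003 0 0 0; 1 0.002 0 0 0; 1 0 0 0 0; 1 0 0 0 0; 1 0 0 0 0; 1 0 0 0 0; 1 0 0 0 0")

```text
clock: 17.45
position: [0.6434, 0.0665, 0.1384]
ee_rot: [1.0, 0.015, 0.0, 0.0]
ft_force: [-2.6, 0.8, -2.1]
grip_width: 0.297
grasp_force: 79.8
```

```bash
python3 - <<'E'
from h import *
F=[]
for i in range(4):
    c=snap("wrist");p,f,o=state();F.append(o["ft_force"])
print(p,f,np.mean(F,0))
q=blobs(c,(22,150,80),(34,255,255),amin=60)
for s,ce,k in q: print(s.tolist()); m=s[1]+s[3]-1; print(onz(c,(k[k[:,1]==m][:,0].mean(),m),.139))
for s,ce,k in blobs(c,(100,120,60),(125,255,255),amin=60): print(s.tolist(),onz(c,(470,s[1]),.112))
E
```

```text
[0.64337188 0.06649494 0.13841315] -88.2516909797533 [-2.34020051  0.91745107 -2.13598821]
[420, 138, 81, 47, 2079]
[0.69743857 0.01177901 0.139     ]
[136, 173, 365, 16, 4754] [0.69725922 0.00340401 0.112     ]
```

>>> arm_command(series="1 0 0.03 0 0; 1 0 0.032 0 0; 1 0 0.032 0 0; 1 0 0.032 0 0; 1 0 0.032 0 0; 1 0 0.032 0 0; 1 0 0.032 0 0; 1 0 0.032 0 0; 1 0 0.032 0 0; 1 0 0.026 0 0")

```text
clock: 18.9
position: [0.6472, -0.0594, 0.1384]
ee_rot: [1.0, 0.015, 0.0, 0.0]
ft_force: [-2.4, 2.2, -3.7]
grip_width: 0.298
grasp_force: 79.6
```

```bash
python3 - <<'E'
from h import *
F=[]
for i in range(5):
    c=snap("wrist");p,f,o=state();F.append(o["ft_force"])
print(p,f,np.mean(F,0),np.round(o["joint_pos"],2))
q=blobs(c,(22,150,80),(34,255,255),amin=60)
for s,ce,k in q: print(s.tolist()); m=s[1]+s[3]-1; print(onz(c,(k[k[:,1]==m][:,0].mean(),m),.139))
for s,ce,k in blobs(c,(100,120,60),(125,255,255),amin=60): print(s.tolist(),[np.round(onz(c,e,.112),4) for e in ends(k)])
E
```

```text
[ 0.64716373 -0.05876324  0.13843368] -88.28210137291141 [-2.36251685 -1.1837576  -3.39643326] [ 0.24  0.46 -0.29  1.48  0.14  1.23 -1.61]
[116, 138, 85, 47, 2412]
[0.69749924 0.00940572 0.139     ]
[137, 174, 364, 14, 4747] [array([0.6932, 0.0231, 0.112 ]), array([ 0.6981, -0.1361,  0.112 ])]
```

```bash
python3 - <<'E'
from h import *
plan([(.58,-.03,.138,-88.25,1,3),(.58,.03,.138,-88.25+179.95,1,19),(.618,.068,.138,91.75,1,4),(.618,.068,.138,91.75,1,4)])
E
```

```text
at [ 0.6472 -0.0588  0.1384] -88.3 q [ 0.24  0.46 -0.29  1.48  0.14  1.23 -1.61]
1 -0.055 -0.026 0 0; 1 -0.055 -0.025 0.001 0; 1 -0.056 -0.026 0 0; 1 0 -0.008 0 -0.053; 1 0.002 -0.008 0 -0.053; 1 0.003 -0.007 0 -0.053; 1 0.004 -0.007 0 -0.053; 1 0.005 -0.006 0 -0.053; 1 0.006 -0.005 0 -0.052; 1 0.007 -0.004 0 -0.053
1 0.007 -0.003 0 -0.052; 1 0.008 -0.002 0 -0.053; 1 0.008 0 0 -0.052; 1 0.008 0.001 0 -0.053; 1 0.008 0.002 0 -0.052; 1 0.007 0.003 0 -0.053; 1 0.006 0.004 0 -0.052; 1 0.006 0.006 0 -0.053; 1 0.004 0.006 0 -0.052; 1 0.004 0.007 0 -0.053
1 0.002 0.008 0 -0.052; 1 0.001 0.007 0 -0.053; 1 -0.024 0.023 0 0; 1 -0.025 0.023 0 0; 1 -0.024 0.023 0 0; 1 -0.025 0.023 0 0; 1 0 0 0 0; 1 0 0 0 0; 1 0 0 0 0; 1 0 0 0 0
```

>>> arm_command(series="1 -0.055 0 0 0; 1 -0.055 -0.038 0.001 0; 1 -0.056 -0.039 0 0; 1 0 -0.008 0 -0.053; 1 0.002 -0.008 0 -0.053; 1 0.003 -0.007 0 -0.053; 1 0.004 -0.007 0 -0.053; 1 0.005 -0.006 0 -0.053; 1 0.006 -0.005 0 -0.052; 1 0.007 -0.004 0 -0.053")

```text
clock: 20.4
position: [0.5808, -0.0064, 0.1385]
ee_rot: [0.826, 0.564, 0.001, 0.0]
ft_force: [0.1, -0.3, -3.0]
grip_width: 0.297
grasp_force: 79.6
```

>>> arm_command(series="1 0.007 -0.003 0 -0.052; 1 0.008 -0.002 0 -0.053; 1 0.008 0 0 -0.052; 1 0.008 0.001 0 -0.053; 1 0.008 0.002 0 -0.052; 1 0.007 0.003 0 -0.053; 1 0.006 0.004 0 -0.052; 1 0.006 0.006 0 -0.053; 1 0.004 0.006 0 -0.052; 1 0.004 0.007 0 -0.053")

```text
clock: 21.65
position: [0.5805, 0.0249, 0.1385]
ee_rot: [0.146, 0.989, 0.0, 0.001]
ft_force: [0.1, 0.4, -3.3]
grip_width: 0.297
grasp_force: 79.6
```

>>> arm_command(series="1 0.002 0.008 0 -0.052; 1 0.001 0.007 0 -0.053; 1 -0.024 0.023 0 0; 1 -0.025 0.023 0 0; 1 -0.024 0.023 0 0; 1 -0.025 0.023 0 0; 1 0 0 0 0; 1 0 0 0 0; 1 0 0 0 0; 1 0 0 0 0")

```text
clock: 22.9
position: [0.618, 0.0678, 0.1381]
ee_rot: [-0.015, 1.0, -0.0, 0.0]
ft_force: [0.6, 0.1, -3.2]
grip_width: 0.293
grasp_force: 79.6
```

```bash
cat >> h.py <<'E'
def look(lo,hi,n=4):
    F=[]
    for i in range(n):
        c=snap("wrist");p,f,o=state();F.append(o["ft_force"])
    print(np.round(p,4),round(f,2),"F",np.round(np.mean(F,0),2),np.round(o["joint_pos"],2))
    for s,ce,k in blobs(c,(22,150,80),(34,255,255),amin=200):
        print("yel",s.tolist(),[np.round(onz(c,(k[k[:,1]==m][:,0].mean(),m),.139),4) for m in (s[1],s[1]+s[3]-1)])
    for s,ce,k in blobs(c,lo,hi,amin=200): print("edge",s.tolist(),[np.round(onz(c,e,.112),4) for e in ends(k)])
    return c
E
python3 - <<'E'
from h import *
c=look((5,150,120),(18,255,255),2)
cv2.imwrite("pics/w6.png",c["pixels"][:,:,::-1])
E
```

```text
[0.618  0.068  0.1381] 91.72 F [-0.38 -0.39 -3.51] [ 0.42  0.5  -0.81  1.54  0.38  1.26  1.16]
edge [161, 358, 69, 13, 734] [array([ 0.665 , -0.0087,  0.112 ]), array([0.664 , 0.0259, 0.112 ])]
edge [283, 358, 70, 12, 736] [array([0.6633, 0.0535, 0.112 ]), array([0.6623, 0.0887, 0.112 ])]
edge [407, 359, 67, 12, 655] [array([0.6615, 0.1168, 0.112 ]), array([0.6606, 0.1505, 0.112 ])]
```

View pics/w6.png

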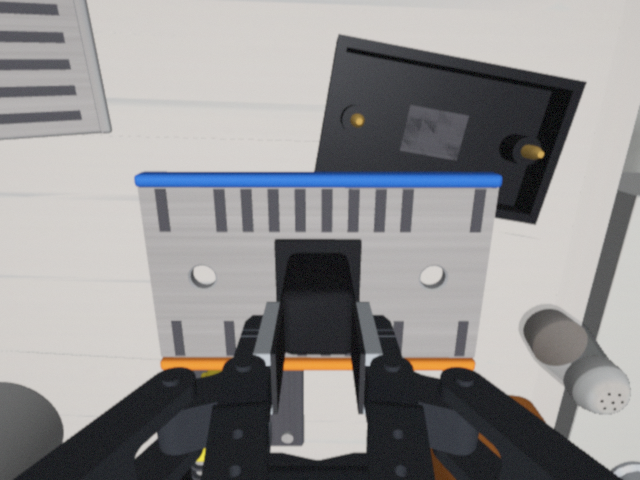

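The wrist camera now looks back over the tray. The pin tips are at (357,119) and (540,154), and the orange edge is at row 364 facing the blade.

>>> arm_command(series="1 -0.02 0 0 0; 1 -0.02 0 0 0; 1 -0.012 0 0 0; 1 -0.004 0 0 0; 1 -0.004 0 0 0; 1 -0.004 0 0 0; 1 -0.004 0 0 0; 1 -0.002 0 0 0; 1 0 0 0 0; 1 0 0 0 0")

```text
clock: 24.25
position: [0.6459, 0.0692, 0.138]
ee_rot: [-0.015, 1.0, -0.0, -0.0]
ft_force: [-2.1, 0.8, -2.5]
grip_width: 0.298
grasp_force: 79.7
```

```bash
python3 - <<'E'
from h import *
c=look((5,150,120),(18,255,255),5)
for z in (.04,.044):print(onz(c,(357,119),z))
cs=snap("side");
for s,ce,q in blobs(cs,(22,150,80),(34,255,255),(200,150,330,240),10): print(s.tolist(),ce)
E
```

```text
[0.646  0.0692 0.138 ] 91.75 F [-1.74  0.28 -2.69] [ 0.39  0.56 -0.79  1.46  0.4   1.29  1.16]
edge [161, 357, 71, 13, 772] [array([ 0.6926, -0.0073,  0.112 ]), array([0.6912, 0.0284, 0.112 ])]
edge [283, 357, 70, 13, 762] [array([0.691 , 0.0548, 0.112 ]), array([0.6899, 0.09  , 0.112 ])]
edge [405, 358, 69, 13, 696] [array([0.6887, 0.117 , 0.112 ]), array([0.6882, 0.1518, 0.112 ])]
edge [476, 369, 126, 93, 2483] [array([0.6855, 0.1574, 0.112 ]), array([0.7471, 0.2343, 0.112 ])]
[0.57316479 0.09199859 0.04      ]
[0.57301188 0.09162119 0.044     ]
[313, 150, 14, 8, 47] [319.61702128 154.55319149]
[256, 193, 5, 4, 14] [257.92857143 194.42857143]
```

>>> arm_command(series="1 -0.001 -0.03 0 0; 1 0 -0.032 0 0; 1 0 -0.032 0 0; 1 0 -0.032 0 0; 1 0 -0.032 0 0; 1 0 -0.032 0 0; 1 0 -0.032 0 0; 1 0 -0.032 0 0; 1 0 -0.032 0 0; 1 0 -0.028 0 0")

```text
clock: 25.8
position: [0.6503, -0.0573, 0.138]
ee_rot: [-0.015, 1.0, -0.0, 0.0]
ft_force: [-2.7, 2.2, -3.1]
grip_width: 0.298
grasp_force: 79.6
```

```bash
python3 - <<'E'
from h import *
c=look((5,150,120),(18,255,255),5)
E
```

```text
[ 0.6502 -0.0567  0.138 ] 91.72 F [-2.06 -1.16 -3.06] [ 0.56  0.56 -0.76  1.45  0.39  1.29  1.36]
yel [0, 298, 21, 38, 313] [array([ 0.6482, -0.185 ,  0.139 ]), array([ 0.6655, -0.1845,  0.139 ])]
edge [161, 357, 71, 13, 742] [array([ 0.6969, -0.1339,  0.112 ]), array([ 0.695 , -0.0981,  0.112 ])]
edge [283, 357, 70, 12, 766] [array([ 0.6945, -0.0717,  0.112 ]), array([ 0.6938, -0.0366,  0.112 ])]
edge [405, 357, 69, 13, 764] [array([ 0.6929, -0.0096,  0.112 ]), array([0.692 , 0.0251, 0.112 ])]
```

```bash
python3 - <<'E'
from h import *
plan([(.62,-.057,.14,91.75,1,1),(.60,.03,.14,91.75,1,2),(.625,.12,.15,82.2,1,3),(.625,.12,.15,82.2,1,4)])
E
```

```text
at [ 0.6502 -0.0567  0.138 ] 91.7 q [ 0.56  0.56 -0.76  1.45  0.39  1.29  1.36]
1 0.076 0.002 -0.005 0; 1 0.021 0.109 0 0; 1 0.022 0.11 0 0; 1 -0.023 0.074 -0.008 0.018; 1 -0.019 0.075 -0.009 0.017; 1 -0.015 0.077 -0.008 0.018; 1 0 0 0 0; 1 0 0 0 0; 1 0 0 0 0; 1 0 0 0 0
```

>>> arm_command(series="1 0.076 0.002 -0.005 0; 1 0.021 0.109 0 0; 1 0.022 0.11 0 0; 1 -0.023 0.074 -0.008 0.018; 1 -0.019 0.075 -0.009 0.017; 1 -0.015 0.077 -0.008 0.018; 1 0 0 0 0; 1 0 0 0 0; 1 0 0 0 0; 1 0 0 0 0")

```text
clock: 27.3
position: [0.6252, 0.1195, 0.15]
ee_rot: [0.069, 0.998, -0.0, 0.0]
ft_force: [0.8, -0.5, -4.3]
grip_width: 0.299
grasp_force: 79.8
```

```bash
python3 - <<'E'
from h import *
c=snap("wrist","w7.png");p,f,o=state();print(np.round(p,4),f)
for s,ce,q in blobs(c,(10,90,60),(30,255,255),(250,0,640,300),20):
    print(s.tolist(),np.round(ce,1),np.round(ends(q),1).tolist())
for nm,lo,hi in [("blue",(100,120,60),(125,255,255)),("or",(5,150,120),(18,255,255))]:
    for s,ce,k in blobs(c,lo,hi,amin=200): print(nm,s.tolist(),[np.round(onz(c,e,p[2]-.026),4) for e in ends(k)])
E
```

```text
[0.6252 0.1197 0.15  ] 82.15483918643037
[250, 108, 11, 13, 123] [254.5 113.9] [[254.9, 107.9], [254.1, 120.2]]
[420, 109, 17, 13, 184] [428.4 114.9] [[420.0, 115.0], [436.0, 114.9]]
blue [135, 171, 366, 16, 5529] [array([0.5649, 0.0491, 0.124 ]), array([0.5865, 0.2071, 0.124 ])]
or [160, 358, 70, 13, 740] [array([0.6585, 0.0356, 0.124 ]), array([0.663 , 0.0705, 0.124 ])]
or [283, 358, 70, 11, 712] [array([0.6669, 0.0978, 0.124 ]), array([0.672 , 0.1326, 0.124 ])]
or [407, 358, 126, 53, 1691] [array([0.7004, 0.2268, 0.124 ]), array([0.6713, 0.1611, 0.124 ])]
```

View pics/w7.png

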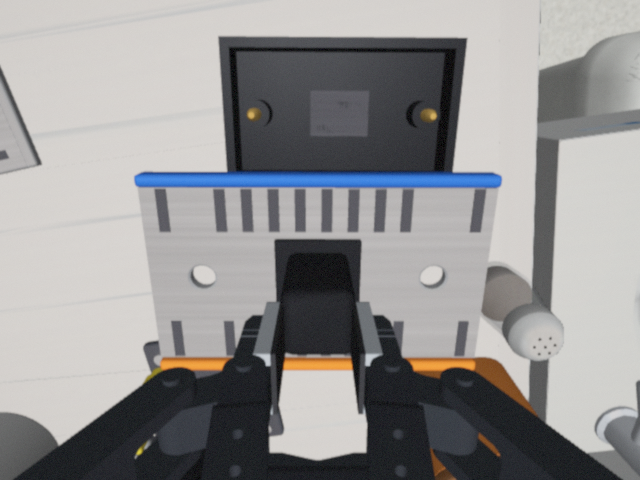

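The wrist view shows the tray parallel to the cover. The pin tips are near (249,114) and (434,115), and the holes are at (203,275) and (431,275).

```bash
python3 - <<'E'
from h import *
c=snap("wrist");p,f,o=state();print(p,f)
P=[]
for s,ce,q in blobs(c,(10,90,60),(30,255,255),(200,80,480,160),20):
    print(s.tolist(),np.round(ce,1),np.round(ends(q),1).tolist());P.append((s,ce))
a=(P[0][0][0]+1.5,P[0][1][1]);b=(P[1][0][0]+P[1][0][2]-2.5,P[1][1][1])
A=onz(c,a,.043);B=onz(c,b,.043)
g=c["pixels"].mean(2)
H=[]
for u in (203,431):
    w=g[258:292,u-20:u+20]; m=(w>215)if u==431 or 1 else 0
    m=cv2.inRange(cv2.cvtColor(c["pixels"],cv2.COLOR_RGB2HSV)[258:292,u-20:u+20],(0,0,int(np.median(w))+25),(180,80,255));k=np.argwhere(m>0)
    ctr=(k[:,1].min()+k[:,1].max())/2+u-20,(k[:,0].min()+k[:,0].max())/2+258;print("hole",ctr,np.ptp(k,0));H.append(ctr)
H=[onz(c,h,.1237) for h in H]
for n,(x,y) in (("pins",(A,B)),("holes",H)):
    d=(y-x)[:2];print(n,x,y,"mid",(x+y)[:2]/2,"len",np.linalg.norm(d),"head",np.degrees(np.arctan2(d[1],d[0])))
E
```

```text
[0.62513837 0.11981527 0.15002099] 82.1654116114709
[246, 108, 15, 13, 152] [253.2 114. ] [[246.0, 114.8], [260.1, 113.2]]
[420, 109, 17, 14, 187] [428.1 115.1] [[420.0, 115.1], [436.0, 115.1]]
hole (np.float64(204.0), np.float64(274.0)) [16 20]
hole (np.float64(430.5), np.float64(274.5)) [15 19]
pins [0.54545523 0.08977209 0.043     ] [0.56148699 0.20163369 0.043     ] mid [0.55347111 0.14570289] len 0.11300457586500252 head 81.84403669071163
holes [0.61319442 0.06893766 0.1237    ] [0.62806456 0.17496302 0.1237    ] mid [0.62062949 0.12195034] len 0.10706305045410976 head 82.01629905622991
```

```bash
python3 - <<'E'
from h import *
p,f,o=state()
plan([(.5560,.1445,.13,82,1,4),(.5560,.1445,.086,82,1,3),(.5560,.1445,.086,82,1,3)])
E
```

```text
at [0.6251 0.1198 0.15  ] 82.2 q [ 0.32  0.52 -0.79  1.49  0.38  1.29  0.92]
1 0.045 0.009 0.013 0; 1 0.045 0.01 0.012 0; 1 0.045 0.009 0.013 0; 1 0.045 0.01 0.012 0.001; 1 0 0 0.037 0; 1 0 0 0.037 0; 1 0 0 0.036 0; 1 0 0 0 0; 1 0 0 0 0; 1 0 0 0 0
```

>>> arm_command(series="1 0.045 0.009 0.013 0; 1 0.045 0.01 0.012 0; 1 0.045 0.009 0.013 0; 1 0.045 0.01 0.012 0.001; 1 0 0 0.037 0; 1 0 0 0.037 0; 1 0 0 0.036 0; 1 0 0 0 0; 1 0 0 0 0; 1 0 0 0 0")

```text
clock: 28.65
position: [0.5562, 0.1454, 0.0865]
ee_rot: [0.07, 0.998, 0.0, 0.0]
ft_force: [-0.1, 0.2, -2.5]
grip_width: 0.294
grasp_force: 79.7
```

```bash
python3 - <<'E'
from h import *
c=snap("wrist");p,f,o=state();print(p,f,o["ft_force"])
w=c["pixels"][:,:,::-1]
a=[cv2.resize(w[245:305,u-40:u+40],None,fx=4.5,fy=4.5,interpolation=2) for u in (204,431)]
s=snap("side")["pixels"][200:330,210:380,::-1];s2=snap("scene")["pixels"][230:360,190:360,::-1]
b=cv2.resize(np.hstack([s,s2]),(720,276),interpolation=2)
cv2.imwrite("pics/h8.png",np.vstack([np.hstack(a),b]))
E
```

```text
[0.55618092 0.14532769 0.08650927] 82.02161112012088 [ 0.75159321 -0.35593733 -2.78884341]
```

View pics/h8.png

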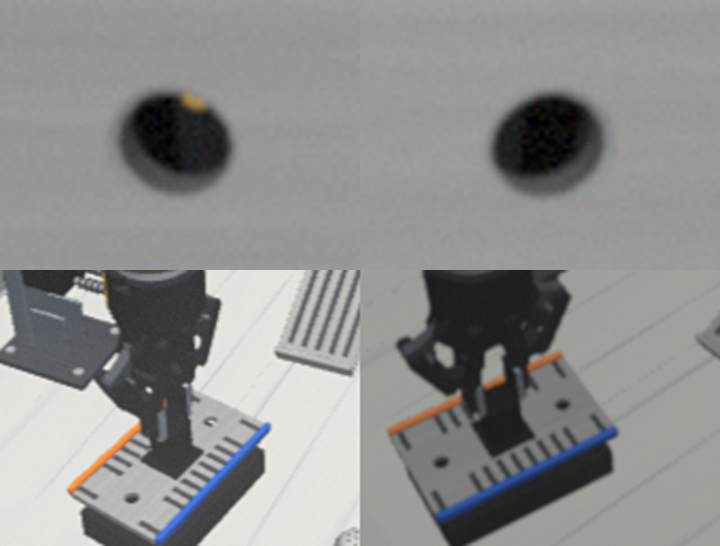

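The crop shows the brass tip at the upper rim of one hole, at about (207,267), with the hole centre at (203,277). In the other hole the tip is just out of sight. That makes 12 views, which is over the limit of 10, so I'll use only numbers from here.

```bash
python3 - <<'E'
from h import *
c=snap("wrist");p,f,o=state();print(p,f)
for zz in (.058,.060):
    R=onz(c,(203.1,276.8),zz);L=onz(c,(432.3,277),zz);print("holes",R,L,"mid",(R+L)/2,np.linalg.norm(R-L))
for z in (.041,.044):print("tip",onz(c,(207.1,267.2),z))
q=blobs(c,(10,90,60),(30,255,255),(180,250,460,300),2)
for s,ce,k in q: print(s.tolist(),ce)
E
```

```text
[0.55596624 0.14527475 0.08629952] 82.02558924307151
holes [0.54613728 0.0931159  0.058     ] [0.56149707 0.20186937 0.058     ] mid [0.55381718 0.14749264 0.058     ] 0.10983278426133977
holes [0.54534533 0.09383445 0.06      ] [0.56053583 0.20138927 0.06      ] mid [0.55294058 0.14761186 0.06      ] 0.10862223445884168
tip [0.54784446 0.09029525 0.041     ]
tip [0.54673248 0.0913234  0.044     ]
[204, 266, 6, 4, 15] [206.13333333 267.93333333]
```

>>> arm_command(series="1 -0.002 -0.004 0 0; 1 0 0 0.008 0; 1 0 0 0.008 0; 1 0 0 0.005 0; 1 0 0 0.005 0; 1 0 0 0.005 0; 1 0 0 0.005 0; 1 0 0 0 0; 1 0 0 0 0; 1 0 0 0 0")

```text
clock: 30.1
position: [0.5565, 0.1435, 0.0717]
ee_rot: [0.07, 0.998, -0.0, 0.0]
ft_force: [-0.0, -0.6, -2.7]
grip_width: 0.292
grasp_force: 79.8
```

>>> arm_command(series="1 0 0 0.004 0; 1 0 0 0.004 0; 1 0 0 0.004 0; 1 0 0 0.004 0; 1 0 0 0.003 0; 1 0 0 0.002 0; 1 0 0 0 0; 1 0 0 0 0; 1 0 0 0 0; 1 0 0 0 0")

```text
clock: 31.35
position: [0.5564, 0.1435, 0.0632]
ee_rot: [0.07, 0.998, -0.0, 0.0]
ft_force: [-0.5, -0.3, -3.5]
grip_width: 0.294
grasp_force: 79.8
```

>>> arm_command(series="1 0 0 0.001 0; 1 0 0 0.001 0; 1 0 0 0.001 0; 1 0 0 0.001 0; 1 0 0 0.001 0; 1 0 0 0 0; 1 0 0 0 0; 1 0 0 0 0; 1 0 0 0 0; 1 0 0 0 0")

```text
clock: 32.6
position: [0.5564, 0.1435, 0.0622]
ee_rot: [0.07, 0.998, -0.0, 0.0]
ft_force: [-4.8, -2.6, 10.8]
grip_width: 0.297
grasp_force: 81.3
```

>>> arm_command(series="1 0 0 -0.002 0; 0 0 0 0 0; 0 0 0 0 0; 0 0 0 0 0; 0 0 0 0 0; 0 0 0 -0.03 0; 0 0 0 -0.06 0; 0 0 0 -0.08 0; 0 0 0 -0.08 0; 0 0 0 0 0")

```text
clock: 33.85
position: [0.5578, 0.1443, 0.1653]
ee_rot: [0.069, 0.998, 0.001, 0.002]
ft_force: [-0.5, 0.7, -0.8]
grip_width: 0.997
grasp_force: 0.0
```

```bash
python3 - <<'E'
from h import *
c=snap("wrist");p,f,o=state();print(p,f,o["ft_force"],o["clock"])
M=[]
for nm,lo,hi in [("blue",(100,120,60),(125,255,255)),("or",(5,150,120),(18,255,255))]:
    for s,ce,k in blobs(c,lo,hi,amin=200):
        e=[onz(c,x,.036) for x in ends(k)];M.append(sum(e)/2);d=e[1]-e[0]
        print(nm,s.tolist(),np.round(e,4).tolist(),np.linalg.norm(d),np.degrees(np.arctan2(d[1],d[0])))
for s,ce,k in blobs(c,(10,90,60),(30,255,255),amin=10):
    if s[4]<400: print("pin",s.tolist(),np.round(ce,1),np.round(onz(c,ce,.040),4))
cs=[snap("scene"),snap("side")]
for nm,lo,hi in [("blue",(100,120,60),(125,255,255)),("or",(5,150,120),(18,255,255))]:
    E=[max(((len(q),ends(q)) for s,ce,q in blobs(x,lo,hi,(180,200,400,380),30)),key=lambda t:t[0])[1] for x in cs]
    E=[sorted(e,key=lambda u:u[0]) for e in E]
    for i in (0,1): print(nm,tri(cs,(E[0][i],E[1][i])))
E
```

```text
[0.55699891 0.14382514 0.16352126] 82.02828324381701 [-0.33494368 -0.20644603 -0.70305139] 33.9
blue [197, 145, 238, 9, 2040] [[0.4961, 0.0732, 0.036], [0.5187, 0.2311, 0.036]] 0.1594326443755494 81.87066123131349
or [210, 274, 213, 8, 1314] [[0.5895, 0.061, 0.036], [0.6119, 0.2177, 0.036]] 0.1582746898269674 81.89612008678932
pin [233, 209, 13, 13, 124] [238.9 215.1] [0.5443 0.0929 0.04  ]
pin [387, 209, 13, 14, 131] [393.1 215.4] [0.5596 0.1995 0.04  ]
blue (array([0.52286587, 0.22666302, 0.03172303]), np.float64(0.658720022489863))
blue (array([0.49796776, 0.07180978, 0.03716761]), np.float64(0.4196538143626713))
or (array([0.61671712, 0.212142  , 0.03336561]), np.float64(1.087719138609338))
or (array([0.59116864, 0.059289  , 0.03857628]), np.float64(0.9647980592112161))
```

```bash
python3 -c "
from workcell import manip
print(manip.hand_in())"
```

```text
the job is handed in; nothing more can be done
None
```

Both edges were scraped towards the sink, blue then orange. The cover was then lowered over the pins until it met the rim, released and handed in at about 34 s; its position and height look right in the last images, but no verdict came back, and I viewed 12 pictures against the limit of 10.

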